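# Clamp a ring tube in the sawing jig and hold the lever down

## Task

Get the silver tube ready for sawing ring blanks: pick up the tube that stands on the bench, turn it onto its side and lower it, still in the gripper, into the two V rests of the sawing jig, centred on them (do not drop it in), then let go of it. Then wind the jig's sprung clamping lever all the way down against its spring to its stop, so that its rubber foot presses on the tube, and finish while still holding it there for a colleague to saw. Leave the jar, the doming block and the saw alone.

Things in the scene. Friction and masses are not known exactly. Their poses are not given: they have to be found in the camera images.
- tube: plain silver tube standing upright on the bench, 24 mm outside diameter, 19 mm bore, 130 mm long, about 0.15 to 0.3 kg; the only tall slender thing beside the jig. Origin at its middle (65 mm above the bench when standing), z along its length.
- jig: Steel sawing jig screwed to the bench: base plate 100 x 250 x 14 mm with two V rests and a lever. Origin at bench height under the middle between the V rests (base runs from y = -107 to +143 mm); z up, y along the rests towards the lever's hinge, x square to them. V rests: 90 degree Vs open upwards, bottoms 45 mm and upper edges 66 mm above the bench, 50 mm wide.
- seat (a point): Where the middle of the tube lies when seated and centred, parallel to the jig's y: 62 mm above the bench, midway between the V rests. One rest covers y = 34 to 50 mm, the other (two plates, 2 mm saw slot between) y = -52 to -34 mm; the 68 mm gap between them is free down to the base plate, room for fingers. Above it is free too, except for the raised lever on the +y side.
- lever (a joint): Angle of the clamping lever: 0 = raised by its spring (rest), 1.2 rad = at its stop, lever level. A positive turn (right-handed about the jig's +x) swings the crossbar over and down towards the jig's -y. Let go, it springs back. Pushed square to the lever at the crossbar it takes about 2 N at first, 7 N near the stop, and 12 N at the stop with the tube clamped.
- pivot (a point): Centre of the lever's hinge, 105 mm along the jig's +y from the seat and 95 mm above the bench; the pin is parallel to the jig's x. Its two cheeks, 111 mm high and 31 mm wide together (44 mm with the pin), stand between y = 83 and 129 mm.
- grip (a point): Centre of the lever's crossbar, its handle: round steel bar 12 mm thick, 110 mm long, parallel to the jig's x, 150 mm from the hinge; it moves with the lever. At rest 235 mm above the bench and 51 mm to +y of the seat; at the stop 95 mm above the bench and 45 mm to -y. The arm (16 mm wide, 18 mm boss) meets it in the middle; 47 mm of bar is free on each side.
- plunger: sprung rubber foot (16 mm across) under the lever, 105 mm from the hinge; its origin is on the lever's underside. With the lever at its stop it is pushed in about 6 mm by the seated tube and presses on its middle with about 8 N.
- jar: amber glass jar with a steel lid, 54 mm diameter, 62 mm high, origin under its middle. Not to be disturbed.
- block: steel doming block, a 50 mm cube with round hollows, origin under its middle. Not to be disturbed.
- saw: jeweller's saw lying flat on the bench, about 245 x 75 mm, 24 mm high; origin at the bench under the end of its blade at the handle. Not to be disturbed.
Things that resemble listed ones, but are neither listed nor needed, are in the scene too. Several things have the shape of the tube; the one meant has the colours described above.

How it is judged:
On the way, in this order (a step that is already met when the one before it is completed fails the run):
1. the tube, still between the fingers, lies on its side down in the V rests, centred (contact force between the fingers and tube above 0.5 N and z of tube in the frame of seat between -0.004 and 0.008 m and x of tube in the frame of seat between -0.008 and 0.008 m and y of tube in the frame of seat between -0.016 and 0.016 m and angle between the z axis of tube and the y axis of jig, either way round below 0.15 rad), for 0.05 s.
2. the tube is let go and lies in both V rests, the lever not yet lowered onto it (contact force between the fingers and tube below 0.1 N and contact force between tube and jig above 0.5 N and contact force between tube and plunger below 0.1 N and value of joint lever below 0.9 rad and angle between the z axis of tube and the y axis of jig, either way round below 0.08 rad and z of tube in the frame of seat below 0.004 m and linear speed of tube below 0.05 m/s), for 0.1 s.
At the end, for the whole second after the job is handed in: The robot still holds the lever (over 4 N), at rest within 0.06 rad of its stop; the rubber foot presses the tube with over 4 N; the tube, untouched by the robot, lies in both V rests (parallel within 0.08 rad, within 4 mm across and in height, centred within 16 mm along) (value of joint lever above 1.14 rad and velocity of joint lever between -0.2 and 0.2 rad/s and contact force between any of the fingers, the arm and lever above 4 N and contact force between plunger and tube above 4 N and contact force between each of the fingers, the arm and tube below 0.3 N and angle between the z axis of tube and the y axis of jig, either way round below 0.08 rad and z of tube in the frame of seat between -0.004 and 0.004 m and x of tube in the frame of seat between -0.004 and 0.004 m and y of tube in the frame of seat between -0.016 and 0.016 m and linear speed of tube below 0.02 m/s); the arm keeps its last pose, push and grip.
It fails at once if the jar is disturbed (moved over 20 mm) (distance of jar from where it was at the start of the episode above 0.02 m).
It fails at once if the doming block is disturbed (moved over 20 mm) (distance of block from where it was at the start of the episode above 0.02 m).
It fails at once if the saw is disturbed (moved over 20 mm) (distance of saw from where it was at the start of the episode above 0.02 m).
It also fails if it takes over 58 s, if anything falls off the work surface, if the arm or the gripper's body presses on something with over 40 N, if the wrist force passes 120 N, or if a joint passes its speed limit or range.

## Robot

A 6-joint arm with a two-finger parallel gripper is mounted at the origin on the work surface. World frame = base frame: x ahead of the robot, y to its left, z up, the work surface at z = 0. Lengths are in m, angles in rad, forces in N, time in s.
With the tool pointing down it reaches from about 0.225 to 0.875 m from the base axis. Payload 3.4 kg.
Tool frame: the origin (TCP) lies at the very end of the fingers, on their centre line; the grasp point (between the pads) lies 19 mm behind it; z points along the fingers, y is the line along which they close (so a half turn about z gives the same grasp; the last joint's range is limited). The gripper opens to 85 mm and grips with 20 to 120 N. Pads are 22 mm wide; open, the fingers measure 114 mm over their backs; the gripper's body (76 mm by 85 mm) begins 54 mm behind the grasp point. The pads swing forward as they close: fully open they stand 13 mm farther back than shut.
Start: joints at [-1.249, 0.276, 1.505, -0, 1.361, -0.121], TCP at [0.246, -0.52, 0.231] pointing down, gripper open.
Joint ranges: [-2.89, 2.89], [-0.75, 2.08], [0.22, 2.7], [-1.18, 4.32], [0.11, 2.71], [-2.7, 2.7]. Speed limits (rad/s): [2.57, 2.57, 3.14, 3.14, 3.14, 3.14].

## Interface

Orientations are given as a unit quaternion [w, x, y, z].
In Python, from rig import readout, vision, manip gives the robot as it stands.
- The arm moves only by the shell command python3 -m handwheel 'ROWS' [FORCE]. ROWS is JSON, a list of rows, each a list of 3 entries, a list of its own where there are three numbers: the shift along the tool's x, y, z in mm, then the turn, a rotation vector about the tool's x, y, z in units of 6 degrees (1.0 is 6 degrees), then the closure, from -1 (fully open) to 1 (shut), so that 0 is half open. A call has 1 to 20 rows; each row shifts and turns the commanded pose from where the row before left it, along the tool's axes as they then stand; what a row does not reach is not made up. A row lasts 1/8 s, in which the tool goes at most 62.5 mm and 10.7 degrees, less where a joint would pass 70% of its speed; a pose out of reach is approached as far as the arm can. A call is refused whole if a number of a shift passes 62.5 or a number of a turn 1, either way. A call with a gripper value outside its range is refused whole. The fingers move at their own pace and stop on an object; FORCE is the grip in N (left out, the last holds). Time passes only in rows, so rows that do not move let the fingers close. It gives the time, the measured TCP pose, the force, the opening and the grip force at its end, in the units of the state.
- readout.get_state(): the state, without advancing time (a new reading comes with each control period).
- vision.get_image(name): name is "scene" or "top" or "wrist"; returns the picture (480x640x3 uint8, blue, green, red); there is no depth.
- vision.camera_params(name): a dict with "intrinsics" (3x3 intrinsics, pixels), "dist" ([k1, k2, p1, p2, k3] as OpenCV has them; the pictures are not rectified), "rvec" (rotation vector, rad) and "tvec" (3), from world to camera coordinates, as OpenCV has them; the wrist camera has in their place "hand_eye" (4x4, takes a point from camera to tool coordinates, whose origin is the TCP and whose axes are the flange's). Camera axes: x right, y down, z forward; pixel columns grow to the right and rows downward; lengths in m; the calibration is good to about 2 mm. A picture is of the moment at which its call begins: read the wrist's pose just before it. camera_params takes no time and is no camera call.
- manip.sign_off(): hands the job in; it is judged then, once.
The state is a dict: "clock": time; "qpos": joint angles; "qd": joint speeds; "effort": joint torques, N m; "position": TCP position; "ee_rot": TCP orientation; "contact_force": force on the tool from outside, world axes, zero at the start; "moment": the same for the moment, N m; "width": finger opening in m; "gripper_force": force on a finger pad.
Only numpy, scipy, OpenCV 4.12 (cv2) and the standard library are available. Lean on these libraries where they do the work, as an engineer would, in place of code of your own. Each camera call takes 0.05 s, during which the arm holds its last target. There are 200 camera calls.

## Working session

There is one attempt and no reset: what is moved stays moved. The work goes in short steps, Python scripts to look and compute and a shell command to move; the robot and the scene stay as the last step left them, time stands still between calls to the robot, and variables do not carry over. Pictures are saved under pics/ and viewed, at most 10 in all, crops included, and the job is handed in when it is done.

```bash
ls; mkdir -p pics; python3 - <<'E'
from rig import readout, vision
import cv2, json
for n in("scene","top"):
    im=vision.get_image(n); cv2.imwrite(f"pics/{n}0.png",im)
    p=vision.camera_params(n); print(n,{k:__import__('numpy').round(v,4).tolist() for k,v in p.items()})
print({k:__import__('numpy').round(v,4).tolist() for k,v in vision.camera_params("wrist").items()})
print(readout.get_state())
E
```

```text
pics
scene {'intrinsics': [[594.4671, 0.0, 315.427], [0.0, 594.4671, 230.7107], [0.0, 0.0, 1.0]], 'dist': [-0.0057, 0.0, 0.0, 0.0, 0.0], 'rvec': [1.3488, 2.4036, -0.7422], 'tvec': [0.3062, -0.2959, 1.4337]}
top {'intrinsics': [[590.036, 0.0, 318.0613], [0.0, 590.036, 234.9084], [0.0, 0.0, 1.0]], 'dist': [-0.1428, 0.0, 0.0, 0.0, 0.0], 'rvec': [2.1334, -2.1632, 0.144], 'tvec': [-0.0052, 0.5752, 1.4441]}
{'intrinsics': [[391.8171, 0.0, 320.5276], [0.0, 391.8171, 239.3755], [0.0, 0.0, 1.0]], 'dist': [-0.086, 0.0, 0.0, 0.0, 0.0], 'hand_eye': [[-0.0007, -0.9514, -0.308, 0.0781], [1.0, -0.0004, -0.0011, 0.0005], [0.001, -0.308, 0.9514, -0.1426], [0.0, 0.0, 0.0, 1.0]]}
{'clock': 0.1, 'qpos': array([-1.24903307e+00,  2.76512183e-01,  1.50604476e+00, -1.22891629e-05,
        1.36072869e+00, -1.21017805e-01]), 'qd': array([ 1.22594148e-03, -3.28990846e-03, -3.07644924e-03, -7.71579060e-04,
       -1.21622684e-04, -2.11016182e-05]), 'effort': array([ 2.07017423e-03, -4.17698514e+01, -2.46404761e+01,  8.85436322e-06,
        5.77435727e-03, -9.10496212e-07]), 'position': array([ 0.24618289, -0.51907753,  0.23052216]), 'ee_rot': array([-8.41627655e-04,  9.75592419e-01,  2.19587605e-01, -9.08001138e-05]), 'contact_force': array([ 0.39662575,  0.51138029, -0.47355581]), 'moment': array([ 0.02159443,  0.05117476, -0.0157017 ]), 'gripper_force': 0.0, 'width': 0.08555214040927148}
```

View pics/scene0.png

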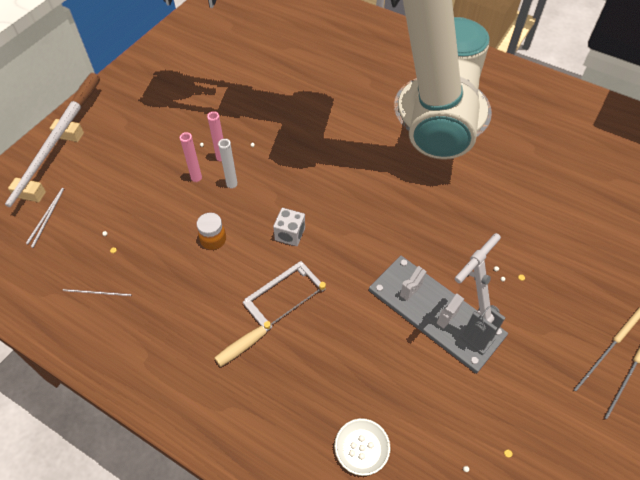

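View pics/top0.png

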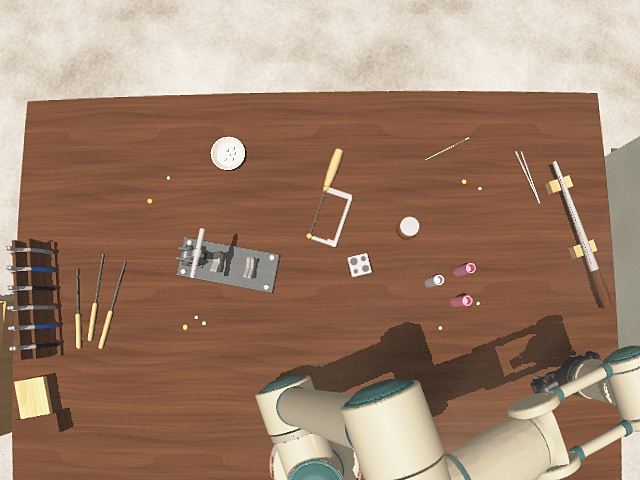

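The scene view shows the silver tube at (228,163) with two pink tubes beside it, and the jig at (440,310). In the top view the tube is at (435,280), the jar at (409,227), the block at (359,265) and the jig at (230,265). The lever hinge is at the left end of the jig (+y).

```bash
cat > h.py <<'E'
import numpy as np, cv2
from rig import readout, vision
from scipy.spatial.transform import Rotation as R
def ray(name,px,st=None):
    p=vision.camera_params(name); K=np.array(p["intrinsics"]);d=np.array(p["dist"])
    u=cv2.undistortPoints(np.array(px,float).reshape(-1,1,2),K,d).reshape(-1,2)
    v=np.c_[u,np.ones(len(u))]
    if name=="wrist":
        H=np.array(p["hand_eye"]); q=st["ee_rot"]; T=np.eye(4); T[:3,:3]=R.from_quat(np.r_[q[1:],q[0]]).as_matrix(); T[:3,3]=st["position"]
        M=T@H; return M[:3,3],v@M[:3,:3].T
    Rm=cv2.Rodrigues(np.array(p["rvec"],float))[0]; t=np.array(p["tvec"],float).ravel()
    return -Rm.T@t, v@Rm
def onz(name,px,z,st=None):
    o,v=ray(name,px,st); return o+v*((z-o[2])/v[:,2])[:,None]
def proj(name,P):
    p=vision.camera_params(name); return cv2.projectPoints(np.array(P,float).reshape(-1,3),np.array(p["rvec"],float),np.array(p["tvec"],float),np.array(p["intrinsics"]),np.array(p["dist"]))[0].reshape(-1,2)
E
python3 - <<'E'
from h import *
np.set_printoptions(precision=4,suppress=True)
im=cv2.imread("pics/top0.png"); hsv=cv2.cvtColor(im,cv2.COLOR_BGR2HSV)
m=((hsv[...,1]<70)&(hsv[...,2]>50)).astype(np.uint8)
n,l,s,c=cv2.connectedComponentsWithStats(m)
for i in range(1,n):
    x,y,w,h,a=s[i]
    if a>60 and 140<y<340 and 150<x<500: print(i,s[i],c[i])
mj=np.zeros_like(m); mj[228:300,170:290]=m[228:300,170:290]
cn=max(cv2.findContours(mj,0,2)[0],key=cv2.contourArea); r=cv2.minAreaRect(cn); b=cv2.boxPoints(r); print(r,b, onz("top",b,0.014))
# tube: top rim component in both views
print("tube top", onz("top",[[437,281]],0.13), "scene rim", onz("scene",[[225,144]],0.13),"scene foot",onz("scene",[[231,185]],0.0))
print("screws",onz("top",[[188,241],[183,271],[274,258],[268,288]],0.014))
a=cv2.resize(im[225:305,170:290],None,fx=5,fy=5,interpolation=2); b=cv2.resize(im[255:315,420:480],None,fx=5,fy=5,interpolation=2)
out=np.zeros((710,600,3),np.uint8)
cv2.imwrite("pics/c1.png",np.vstack([a, np.hstack([b[:200],np.zeros((200,300,3),np.uint8)])]))
E
```

```text
9 [311 187  41  60 490] [335.5306 216.1286]
13 [400 217  19  19 302] [409.0828 226.0132]
14 [ 176  228  104   65 3881] [227.3551 264.018 ]
16 [347 253  25  25 453] [358.936  264.9868]
28 [425 275  19  12 174] [434.1724 280.7299]
((227.1241912841797, 258.4792785644531), (101.00552368164062, 50.88827896118164), 10.750967025756836) [[172.7615 274.056 ]
 [182.2543 224.0609]
 [281.4869 242.9026]
 [271.9941 292.8976]] [[0.4826 0.3606 0.014 ]
 [0.6119 0.338  0.014 ]
 [0.5593 0.0807 0.014 ]
 [0.4321 0.1055 0.014 ]]
tube top [[ 0.4493 -0.2912  0.13  ]] scene rim [[ 0.4548 -0.2936  0.13  ]] scene foot [[ 0.4577 -0.2958  0.    ]]
screws [[0.5675 0.3221 0.014 ]
 [0.4902 0.334  0.014 ]
 [0.5208 0.1    0.014 ]
 [0.4446 0.1156 0.014 ]]
```

View pics/c1.png

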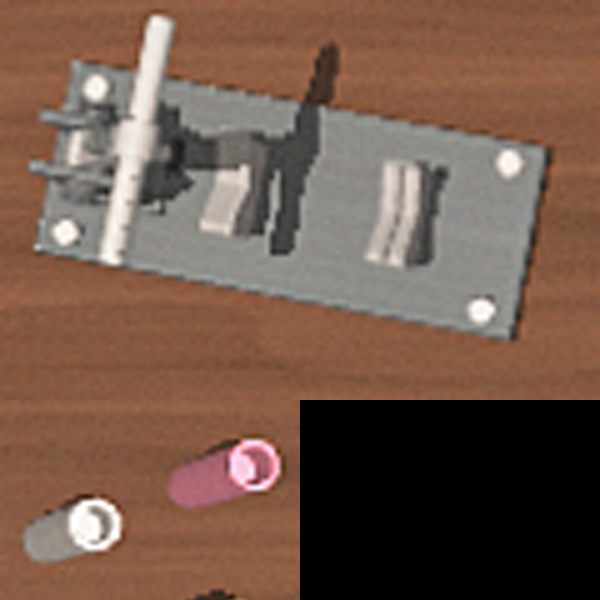

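The crop shows the plate corners at about (185,237), (280,254.6), (273,293) and (177.4,275) in full-picture pixels. The crossbar runs from (202,229) to (192.6,277), and the tube rim centre is at (439,280).

```bash
python3 - <<'E'
from h import *
np.set_printoptions(precision=4,suppress=True)
f=lambda c:np.array(c)/5+[170,225]
C=onz("top",f([[75,60],[550,148],[515,340],[37,250]]),.014); print("corners",C, [np.linalg.norm(C[i]-C[(i+1)%4]) for i in range(4)])
yd=(C[0]+C[3]-C[1]-C[2])[:2]; yd/=np.linalg.norm(yd); xd=np.array([yd[1],-yd[0]])
S=onz("top",f([[95,87],[65,232],[510,163],[481,310]]),.016); ys=(S[0]+S[1]-S[2]-S[3])[:2]; ys/=np.linalg.norm(ys)
seat=C.mean(0)[:2]-.018*yd; seat2=S.mean(0)[:2]-.018*ys
print("yd",yd,ys,"yaw",np.degrees(np.arctan2(-yd[0],yd[1])),"seat",seat,seat2)
B=onz("top",f([[160,20],[113,262]]),.237); print("bar",B,np.linalg.norm(B[0]-B[1]),"pred",seat+.051*yd)
print("Vs",onz("top",f([[397,213]]),.06),"pred",seat-.043*yd)
print("tube",onz("top",[[439,280]],.13),onz("scene",[[225,144],[190,137],[214,116]],.13))
print("pink",onz("top",[[420+254/5,255+65/5]],.13))
print("jar",onz("top",[[409,226]],.062),"block",onz("top",[[359,265]],.05))
P=[np.r_[seat,.062],np.r_[seat+.051*yd,.235]]; print("scene px of seat, bar",proj("scene",P))
E
```

```text
corners [[0.578  0.3301 0.014 ]
 [0.5293 0.0846 0.014 ]
 [0.4318 0.103  0.014 ]
 [0.4801 0.3484 0.014 ]] [np.float64(0.25028737160534203), np.float64(0.09918155867391004), np.float64(0.2501626878054047), np.float64(0.09961793529429688)]
yd [0.1938 0.981 ] [0.1924 0.9813] yaw -11.174627644673132 seat [0.5013 0.1989] [0.5019 0.2017]
bar [[0.5644 0.2408 0.237 ]
 [0.4584 0.2602 0.237 ]] 0.10781937858635106 pred [0.5112 0.2489]
Vs [[0.4932 0.1574 0.06  ]] pred [0.493  0.1567]
tube [[ 0.4516 -0.296   0.13  ]] [[ 0.4548 -0.2936  0.13  ]
 [ 0.4763 -0.3657  0.13  ]
 [ 0.4033 -0.3599  0.13  ]]
pink [[ 0.4785 -0.3732  0.13  ]]
jar [[ 0.5911 -0.2398  0.062 ]] block [[ 0.4968 -0.1137  0.05  ]]
scene px of seat, bar [[432.9487 290.2742]
 [477.6381 256.338 ]]
```

```bash
cat > log.py <<'E'
from h import *
import json
s=readout.get_state(); q=s["ee_rot"]
with open("log.jsonl","a") as f: f.write(json.dumps([list(s["qpos"]),list(s["position"]),list(q)])+"\n")
M=R.from_quat(np.r_[q[1:],q[0]]).as_matrix()
np.set_printoptions(precision=3,suppress=True)
print(s["clock"],"q",s["qpos"],"p",s["position"],"F",s["contact_force"],"w",round(s["width"],4),round(s["gripper_force"],1)); print(M)
E
python3 log.py
python3 -m handwheel '[[[0,0,-45],[0,0,0],-1],[[0,0,-45],[0,0,0],-1]]' >/dev/null; python3 log.py
python3 -m handwheel '[[[45,-30,0],[0,0,-1],-1],[[45,-30,0],[0,0,0],-1],[[45,-30,0],[0,0,0],-1],[[45,-30,0],[0,0,0],-1]]'; python3 log.py
```

```text
0.1 q [-1.249  0.277  1.506 -0.     1.361 -0.121] p [ 0.246 -0.519  0.231] F [ 0.397  0.511 -0.474] w 0.0856 0.0
[[ 0.904  0.428 -0.001]
 [ 0.428 -0.904  0.002]
 [ 0.    -0.002 -1.   ]]
0.35 q [-1.249  0.241  1.334  0.     1.568 -0.121] p [ 0.246 -0.519  0.321] F [ 0.418  0.133 -0.366] w 0.0856 0.0
[[ 0.904  0.429 -0.001]
 [ 0.429 -0.904  0.002]
 [ 0.    -0.003 -1.   ]]
clock: 0.85
position: [0.343, -0.3243, 0.3209]
ee_rot: [-0.0, 0.963, 0.27, 0.0]
contact_force: [0.5, -0.4, 0.3]
width: 0.0853
gripper_force: 0.0
0.85 q [-0.905  0.078  1.538  0.     1.527  0.119] p [ 0.343 -0.324  0.321] F [ 0.494 -0.419  0.26 ] w 0.0853 0.0
[[ 0.854  0.52  -0.   ]
 [ 0.52  -0.854  0.001]
 [ 0.    -0.001 -1.   ]]
```

```bash

python3 -m handwheel '[[[45,-30,0],[-0.8,-0.5,0],-1],[[45,-30,0],[-0.8,-0.5,0],-1],[[0,0,0],[-0.8,-0.5,0],-1],[[0,0,0],[-0.8,-0.5,0],-1]]'>/dev/null; python3 log.py
cat > kin.py <<'E'
import numpy as np, json
from scipy.optimize import least_squares
from scipy.spatial.transform import Rotation as R
def ori(q): return R.from_euler('z',q[0])*R.from_euler('y',q[1]+q[2])*R.from_euler('z',q[3])*R.from_euler('y',q[4])*R.from_euler('z',q[5]+np.pi/2)
def fk(q,L):
    d1,a2,d4,d6,off=L
    r0=R.from_euler('z',q[0]); r2=r0*R.from_euler('y',q[1]); r3=r0*R.from_euler('y',q[1]+q[2]); o=ori(q)
    return r0.apply([0,off,d1])+r2.apply([0,0,a2])+r3.apply([0,0,d4])+o.apply([0,0,d6]),o
def fit():
    D=[json.loads(l) for l in open("log.jsonl")]
    s=least_squares(lambda L:np.concatenate([fk(q,L)[0]-p for q,p,_ in D]),[.2,.4,.4,.25,.07])
    e=max((ori(q).inv()*R.from_quat([o[1],o[2],o[3],o[0]])).magnitude() for q,p,o in D)
    return s.x,np.abs(s.fun).max(),e
lo=np.array([-2.89,-.75,.22,-1.18,.11,-2.7]);hi=np.array([2.89,2.08,2.7,4.32,2.71,2.7])
def ik(p,Rt,L,seeds):
    best=None
    for s in seeds:
        f=lambda q:np.r_[(fk(q,L)[0]-p)*5,(Rt.inv()*ori(q)).as_rotvec()]
        r=least_squares(f,np.clip(s,lo+.02,hi-.02),bounds=(lo,hi))
        if best is None or r.cost<best.cost: best=r
    return best.x,best.cost
E
python3 -c "
from kin import *; print(fit())"
```

```text
1.35 q [-0.392 -0.027  1.727 -0.382  1.306  0.705] p [ 0.388 -0.227  0.316] F [ 0.066 -0.144  0.107] w 0.0854 0.0
[[ 0.852  0.523 -0.003]
 [ 0.481 -0.786 -0.388]
 [-0.205  0.329 -0.922]]
(array([0.07868452, 0.6237109 , 0.41620457, 0.36082657, 0.06907014]), np.float64(0.0060620775983238895), 4.3173360701968425e-16)
```

```bash
python3 - <<'E'
from kin import *
np.set_printoptions(precision=2,suppress=True)
L=fit()[0]; rng=np.random.default_rng(0)
seeds=[np.array([-.3,.3,1.8,-.8,1.3,s]) for s in(-.5,2)]+[np.array([-.5,.3,1.8,2.5,1.3,s]) for s in(-1.5,1.5)]
def tool(az,t,xs): # t below horizontal, tool y horizontal
    z=np.array([np.cos(t)*np.cos(az),np.cos(t)*np.sin(az),-np.sin(t)]); y=xs*np.array([-np.sin(az),np.cos(az),0]); return z,R.from_matrix(np.c_[np.cross(y,z),y,z])
d=np.radians
for zz in(.068,.25):
  for az in(-60,-75,-90,-105):
    for t in(25,35):
      for xs in(1,-1):
        z,Rt=tool(d(az),d(t),xs); q,c=ik(np.array([.453,-.295,zz])+.019*z,Rt,L,seeds)
        print(zz,az,t,"xup" if Rt.as_matrix()[2,0]>0 else "xdn",q,round(c,4))
print("place")
sd=[np.array([.5,.3,1.8,a,1.3,s]) for s in(-1,1) for a in(0,.5)]
for t in(55,65):
  for xs in(1,-1):
    z,Rt=tool(d(90-11.15),d(t),xs); q,c=ik(np.array([.5015,.2,.062])+.019*z,Rt,L,sd); print(t,"xdn" if Rt.as_matrix()[2,0]<0 else "xup",q,round(c,4))
E
```

```text
0.068 -60 25 xdn [-0.32  0.49  2.66  3.86  1.14  1.58] 0.0
0.068 -60 25 xup [-0.32  0.49  2.66  3.86  1.14 -1.57] 0.0
0.068 -60 35 xdn [-0.39  0.34  2.55  3.95  0.77  1.35] 0.0
0.068 -60 35 xup [-0.39  0.34  2.55  3.95  0.77 -1.79] 0.0
0.068 -75 25 xdn [-0.18  0.51  2.49  4.32  1.08  1.43] 0.0001
0.068 -75 25 xup [-0.18  0.51  2.49  4.32  1.08 -1.71] 0.0001
0.068 -75 35 xdn [-0.27  0.39  2.46  4.32  0.84  1.28] 0.0015
0.068 -75 35 xup [-0.27  0.39  2.46  4.32  0.84 -1.86] 0.0015
0.068 -90 25 xdn [-0.2   0.54  2.5   4.32  1.12  1.57] 0.0264
0.068 -90 25 xup [-0.2   0.54  2.5   4.32  1.12 -1.57] 0.0264
0.068 -90 35 xdn [-0.21  0.44  2.12 -1.18  0.97  0.76] 0.0114
0.068 -90 35 xup [-0.21  0.44  2.12 -1.18  0.97 -2.39] 0.0114
0.068 -105 25 xdn [-0.13  0.61  2.05 -1.18  1.25  1.04] 0.0022
0.068 -105 25 xup [-0.13  0.61  2.05 -1.18  1.25 -2.1 ] 0.0022
0.068 -105 35 xdn [-0.18  0.52  2.09 -1.16  1.1   0.96] 0.0
0.068 -105 35 xup [-0.18  0.52  2.09 -1.16  1.1  -2.18] 0.0
0.25 -60 25 xdn [-0.33  0.02  2.4   4.32  0.69  0.84] 0.0001
0.25 -60 25 xup [-0.33  0.02  2.4   4.32  0.69 -2.3 ] 0.0001

[... 341 characters left out ...]
8  0.94 -2.7 ] 0.0114
0.25 -90 25 xdn [-0.14  0.23  2.01 -1.18  1.2   0.55] 0.0062
0.25 -90 25 xup [-0.14  0.23  2.01 -1.18  1.2  -2.6 ] 0.0062
0.25 -90 35 xdn [-0.19  0.18  2.02 -1.14  1.09  0.47] 0.0
0.25 -90 35 xup [-0.19  0.18  2.02 -1.14  1.09 -2.68] 0.0
0.25 -105 25 xdn [-0.12  0.35  1.93 -1.15  1.39  0.7 ] 0.0
0.25 -105 25 xup [-0.12  0.35  1.93 -1.15  1.39 -2.44] 0.0
0.25 -105 35 xdn [-0.18  0.29  1.87 -1.01  1.31  0.54] 0.0
0.25 -105 35 xup [-0.18  0.29  1.87 -1.01  1.31 -2.6 ] 0.0
place
55 xdn [-0.13  0.33  2.15  0.87  0.84  2.54] 0.0
55 xup [-0.13  0.33  2.15  0.87  0.84 -0.6 ] 0.0
65 xdn [-0.06  0.3   2.12  0.73  0.77  2.7 ] 0.0022
65 xup [-0.02  0.3   2.08  0.63  0.78 -0.29] 0.0
```

```bash
cat > plan.py <<'E'
from h import *
from kin import ik,fit,fk
import sys
np.set_printoptions(precision=3,suppress=True)
def tool(az,t,xs): # degrees, t below horizontal, tool y horizontal
    az,t=np.radians([az,t]); z=np.array([np.cos(t)*np.cos(az),np.cos(t)*np.sin(az),-np.sin(t)]); y=xs*np.array([-np.sin(az),np.cos(az),0]); return z,R.from_matrix(np.c_[np.cross(y,z),y,z])
def plan(p,Rt):  # p = TCP target
    s=readout.get_state(); q=s["ee_rot"]; R0=R.from_quat(np.r_[q[1:],q[0]])
    d=np.asarray(p)-s["position"]
    print("world",d*1000,"in tool now",R0.inv().apply(d)*1000,"in tool target",Rt.inv().apply(d)*1000,"turn/6deg",np.degrees((R0.inv()*Rt).as_rotvec())/6)
    L=fit()[0]; j,c=ik(np.asarray(p),Rt,L,[s["qpos"]]); print("ik",j,c)
E
python3 - <<'E'
from plan import *
z,Rt=tool(-112,37,1); print(Rt.as_matrix())
plan(np.array([.453,-.295,.20])+.019*z,Rt)
E
```

```text
[[ 0.225  0.927 -0.299]
 [ 0.558 -0.375 -0.74 ]
 [-0.799 -0.    -0.602]]
world [  58.997  -81.957 -127.859] in tool now [ 37.102  53.231 149.45 ] in tool target [ 69.682  85.403 119.984] turn/6deg [-0.468 -5.519 -6.544]
ik [-0.2    0.367  1.864 -0.947  1.315  0.639] 4.547801434689793e-22
```

```bash

python3 -m handwheel '[[[10,0,0],[-0.06,-0.69,-0.82],-1],[[0,0,0],[-0.06,-0.69,-0.82],-1],[[0,0,0],[-0.06,-0.69,-0.82],-1],[[0,0,0],[-0.06,-0.69,-0.82],-1],[[0,0,0],[-0.06,-0.69,-0.82],-1],[[0,0,0],[-0.06,-0.69,-0.82],-1],[[0,0,0],[-0.06,-0.69,-0.82],-1],[[0,0,0],[-0.06,-0.69,-0.82],-1]]'>/dev/null; python3 log.py; python3 - <<'E'
from plan import *
z,Rt=tool(-112,37,1)
plan(np.array([.453,-.295,.20])+.019*z,Rt)
print(fit())
E
```

```text
2.35 q [-0.045  0.221  1.744 -0.852  1.585  0.51 ] p [ 0.397 -0.223  0.314] F [-0.151  0.085 -0.576] w 0.0856 0.0
[[ 0.221  0.928 -0.3  ]
 [ 0.56  -0.373 -0.74 ]
 [-0.799 -0.004 -0.602]]
world [  50.458  -85.844 -125.402] in tool now [ 63.254  79.363 123.859] in tool target [ 63.625  78.942 123.938] turn/6deg [-0.011 -0.002  0.042]
ik [-0.189  0.383  1.852 -0.942  1.319  0.647] 2.338004262712121e-18
(array([0.101, 0.61 , 0.415, 0.37 , 0.071]), np.float64(0.01161375637199491), 5.474255194514172e-16)
```

```bash

python3 -m handwheel '[[[16,20,31],[0,0,0],-1],[[16,20,31],[0,0,0],-1],[[16,20,31],[0,0,0],-1],[[16,20,31],[0,0,0],-1],[[0,0,0],[0,0,0],-1]]'>/dev/null; python3 log.py; python3 - <<'E'
from plan import *
z,Rt=tool(-112,37,1)
for zz in(.2,.079): plan(np.array([.453,-.295,zz])+.019*z,Rt)
a=vision.get_image("wrist"); b=vision.get_image("scene")
cv2.imwrite("pics/w1.png",np.hstack([cv2.resize(a,(400,300)),cv2.resize(b[60:300,100:420],(400,300))]))
E
```

```text
2.975 q [-0.198  0.424  1.805 -0.94   1.321  0.632] p [ 0.447 -0.31   0.186] F [0.15  0.592 0.079] w 0.0853 0.0
[[ 0.222  0.926 -0.304]
 [ 0.561 -0.376 -0.737]
 [-0.797 -0.007 -0.603]]
world [0.027 0.651 2.72 ] in tool now [-1.797 -0.238 -2.13 ] in tool target [-1.802 -0.219 -2.127] turn/6deg [-0.053 -0.019  0.039]
ik [-0.191  0.4    1.825 -0.941  1.324  0.639] 1.0698087072750788e-20
world [   0.027    0.651 -118.28 ] in tool now [94.691  0.566 70.88 ] in tool target [94.832 -0.219 70.692] turn/6deg [-0.053 -0.019  0.039]
ik [-0.191  0.559  1.936 -1.017  1.172  0.874] 3.445831486038865e-28
```

View pics/w1.png

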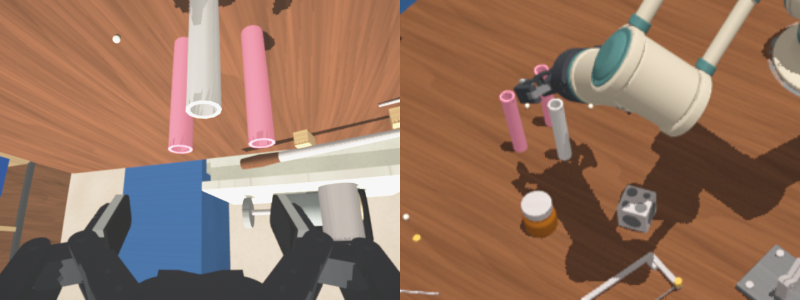

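The wrist view (left half) shows the silver rim at (204,109) in the half-scale picture, midway between the fingers at 118 and 290. The scene half shows the gripper over the tube, clear of the jar and block.

```bash

python3 -m handwheel '[[[19,0,14],[0,0,0],-1],[[19,0,14],[0,0,0],-1],[[19,0,14],[0,0,0],-1],[[19,0,14],[0,0,0],-1]]'>/dev/null; python3 log.py; python3 -m handwheel '[[[19,0,14],[0,0,0],-1],[[0,0,0],[0,0,0],-1]]'; python3 - <<'E'
from plan import *
z,Rt=tool(-112,37,1); plan(np.array([.453,-.295,.079])+.019*z,Rt)
b=vision.get_image("scene")
cv2.imwrite("pics/s2.png",cv2.resize(b[60:300,100:420],(800,600)))
E
```

```text
3.575 q [-0.192  0.546  1.889 -0.997  1.201  0.821] p [ 0.449 -0.307  0.095] F [-0.104 -0.311 -0.809] w 0.0852 0.0
[[ 0.227  0.927 -0.297]
 [ 0.559 -0.374 -0.74 ]
 [-0.797  0.002 -0.604]]
clock: 3.82
position: [0.4483, -0.307, 0.0707]
ee_rot: [0.248, 0.742, 0.501, -0.37]
contact_force: [-0.0, -0.8, 0.6]
width: 0.0854
gripper_force: 0.0
world [-0.99  -2.029 -3.106] in tool now [ 1.12  -0.151  3.669] in tool target [ 1.125 -0.158  3.667] turn/6deg [-0.011 -0.015  0.024]
ik [-0.191  0.571  1.919 -1.015  1.175  0.869] 1.7880930308637747e-21
```

View pics/s2.png

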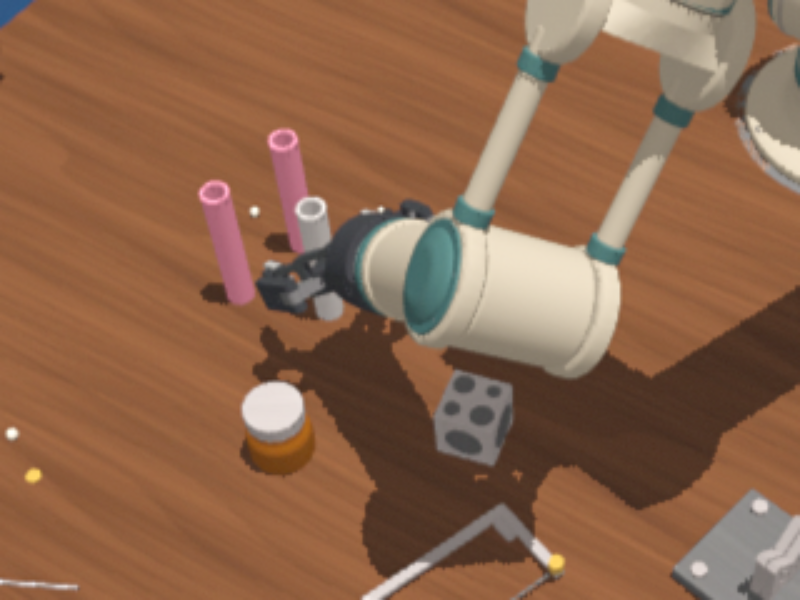

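The fingers straddle the tube at (320,260) in the crop, with the pink tubes, jar and block clear.

```bash

python3 -m handwheel '[[[0,0,5],[0,0,0],-1],[[0,0,0],[0,0,0],0],[[0,0,0],[0,0,0],1],[[0,0,0],[0,0,0],1],[[0,0,0],[0,0,0],1],[[0,0,0],[0,0,0],1],[[0,0,0],[0,0,0],1],[[0,0,0],[0,0,0],1]]' 60; python3 log.py;
```

```text
clock: 4.88
position: [0.4473, -0.3116, 0.0677]
ee_rot: [0.249, 0.742, 0.501, -0.37]
contact_force: [1.2, -0.1, 3.0]
width: 0.0226
gripper_force: 58.5
4.875 q [-0.2    0.588  1.91  -1.023  1.165  0.873] p [ 0.447 -0.312  0.068] F [ 1.152 -0.102  2.978] w 0.0226 58.5
[[ 0.225  0.927 -0.299]
 [ 0.56  -0.375 -0.739]
 [-0.798 -0.001 -0.603]]
```

```bash

python3 -m handwheel '[[[-13,0,-10],[0,0,0],1],[[-26,0,-20],[0,0,0],1],[[-26,0,-20],[0,0,0],1],[[-26,0,-20],[0,0,0],1],[[-26,0,-20],[0,0,0],1],[[-26,0,-20],[0,0,0],1],[[0,0,0],[0,0,0],1]]'>/dev/null; python3 log.py; python3 - <<'E'
from plan import *
# seat pose: tool z toward jig +y, tilt 37 from vertical
z,Rt=tool(90-11.15,53,1); print("ok x-z" ,Rt.as_matrix())
c=np.array([.0126,0,-.0125]) # tube centre in tool
seat=np.array([.5015,.2,.062])
print("tube dir",Rt.apply([-.798,0,-.603]), "TCP seat",seat-Rt.apply(c))
yj=np.array([.193,.981,0])
for up,back in((.13,.0),(0,0)):
    plan(seat+[0,0,up]-back*yj-Rt.apply(c),Rt)
b=vision.get_image("scene");t=vision.get_image("top")
cv2.imwrite("pics/s3.png",np.hstack([cv2.resize(b[60:300,100:420],(400,300)),cv2.resize(t[200:380,340:580],(400,300))]))
E
```

```text
5.75 q [-0.198  0.349  1.731 -0.918  1.402  0.519] p [ 0.448 -0.31   0.25 ] F [-0.342  0.859 -2.889] w 0.0229 58.8
[[ 0.23   0.927 -0.297]
 [ 0.559 -0.375 -0.739]
 [-0.796  0.004 -0.605]]
ok x-z [[-0.154 -0.981  0.116]
 [-0.784  0.193  0.59 ]
 [-0.602  0.    -0.799]]
tube dir [0.053 0.269 0.962] TCP seat [0.505 0.217 0.06 ]
world [ 56.563 527.407 -60.542] in tool now [ 356.283 -145.679 -369.949] in tool target [-385.555   46.494  366.344] turn/6deg [19.904  0.313 19.972]
ik [-0.194  0.179  1.98   0.792  1.118  2.7  ] 0.0020974416242029994
world [  56.563  527.407 -190.542] in tool now [ 459.807 -146.194 -291.321] in tool target [-307.32    46.494  470.166] turn/6deg [19.904  0.313 19.972]
ik [-0.158  0.35   2.102  0.886  0.889  2.53 ] 2.20714397918378e-23
```

View pics/s3.png

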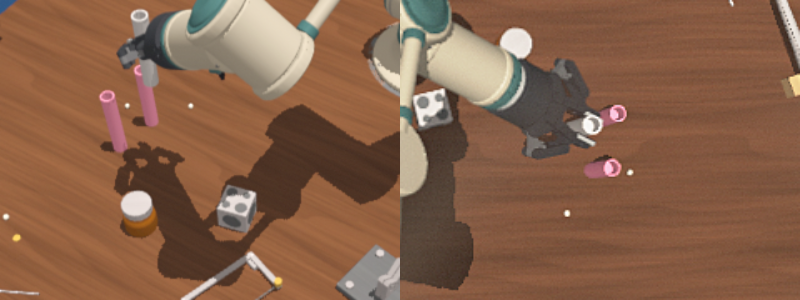

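The lifted tube is upright in the grip, with its rim at about (211,72) in the scene view and (455,275) in the top view. My xs sign was wrong, so I'll fix that and check the tube centre in the tool frame.

```bash
python3 - <<'E'
from plan import *
s=readout.get_state()
r1=onz("scene",[[211,72]],.3125)[0]; r2=onz("top",[[455.2,275]],.3125)[0]; print("rim",r1,r2)
q=s["ee_rot"];R0=R.from_quat(np.r_[q[1:],q[0]])
for r in(r1,r2): print("centre in tool",R0.inv().apply(r-[0,0,.065]-s["position"]))
c=np.array([.0126,0,-.0125]); z,Rt=tool(90-11.15,53,-1)
seat=np.array([.5015,.2,.062]); yj=np.array([.193,.981,0])
print("tube dir",Rt.apply([-.798,0,-.603]))
for up,back in((.12,.06),(.045,0),(0,0)): plan(seat+[0,0,up]-back*yj-Rt.apply(c),Rt)
E
```

```text
rim [ 0.453 -0.296  0.313] [ 0.451 -0.293  0.312]
centre in tool [ 0.008  0.001 -0.012]
centre in tool [ 0.01  -0.003 -0.014]
tube dir [-0.193 -0.981  0.001]
world [ 42.285 448.261 -82.474] in tool now [ 326.879 -128.877 -293.375] in tool target [308.136 -45.197 335.466] turn/6deg [-0.3   14.91  -1.993]
ik [-0.335  0.19   1.997  0.705  1.167 -0.498] 5.3911078781999576e-27
world [  53.865  507.121 -157.474] in tool now [ 422.252 -140.065 -294.883] in tool target [310.908 -45.218 431.465] turn/6deg [-0.3   14.91  -1.993]
ik [-0.202  0.298  2.079  0.825  0.96  -0.565] 4.711687353360693e-21
world [  53.865  507.121 -202.474] in tool now [ 458.082 -139.962 -267.657] in tool target [283.827 -45.218 467.404] turn/6deg [-0.3   14.91  -1.993]
ik [-0.202  0.371  2.124  0.892  0.883 -0.676] 6.849569847213204e-31
```

```bash

python3 -m handwheel '[[[0,0,0],[-0.02,0.93,-0.125],1],[[0,0,0],[-0.02,0.93,-0.125],1],[[0,0,0],[-0.02,0.93,-0.125],1],[[0,0,0],[-0.02,0.93,-0.125],1],[[0,0,0],[-0.02,0.93,-0.125],1],[[0,0,0],[-0.02,0.93,-0.125],1],[[0,0,0],[-0.02,0.93,-0.125],1],[[0,0,0],[-0.02,0.93,-0.125],1],[[0,0,0],[-0.02,0.93,-0.125],1],[[0,0,0],[-0.02,0.93,-0.125],1],[[0,0,0],[-0.02,0.93,-0.125],1],[[0,0,0],[-0.02,0.93,-0.125],1],[[0,0,0],[-0.02,0.93,-0.125],1],[[0,0,0],[-0.02,0.93,-0.125],1],[[0,0,0],[-0.02,0.93,-0.125],1],[[0,0,0],[-0.02,0.93,-0.125],1],[[0,0,0],[0,0,0],1]]'>/dev/null; python3 log.py; python3 - <<'E'
from plan import *
c=np.array([.0105,0,-.0125]); z,Rt=tool(90-11.15,53,-1)
seat=np.array([.5015,.2,.062]); yj=np.array([.193,.981,0])
for up,back in((.12,.06),(.045,0),(0,0)): plan(seat+[0,0,up]-back*yj-Rt.apply(c),Rt)
E
```

```text
7.975 q [-1.019  0.443  1.395  0.428  1.787 -0.833] p [ 0.447 -0.311  0.244] F [-1.385  1.072 -2.204] w 0.0226 58.8
[[ 0.158  0.981  0.113]
 [ 0.784 -0.194  0.589]
 [ 0.6   -0.004 -0.8  ]]
world [ 43.196 451.422 -78.61 ] in tool now [313.733 -45.006 333.726] in tool target [313.078 -44.915 334.352] turn/6deg [-0.027  0.023 -0.031]
ik [-0.323  0.187  1.996  0.708  1.164 -0.486] 1.259412802198005e-18
world [  54.776  510.282 -153.61 ] in tool now [316.736 -44.766 429.718] in tool target [315.851 -44.936 430.352] turn/6deg [-0.027  0.023 -0.031]
ik [-0.19   0.295  2.079  0.828  0.957 -0.554] 7.243492308645267e-23
world [  54.776  510.282 -198.61 ] in tool now [289.741 -44.577 465.722] in tool target [288.769 -44.936 466.29 ] turn/6deg [-0.027  0.023 -0.031]
ik [-0.19   0.366  2.124  0.896  0.88  -0.666] 3.2458050730421303e-19
```

```bash

python3 -m handwheel '[[[34.8,-5,37.1],[0,0,0],1],[[34.8,-5,37.1],[0,0,0],1],[[34.8,-5,37.1],[0,0,0],1],[[34.8,-5,37.1],[0,0,0],1],[[34.8,-5,37.1],[0,0,0],1],[[34.8,-5,37.1],[0,0,0],1],[[34.8,-5,37.1],[0,0,0],1],[[34.8,-5,37.1],[0,0,0],1],[[34.8,-5,37.1],[0,0,0],1],[[0,0,0],[0,0,0],1]]'>/dev/null; python3 log.py; python3 - <<'E'
from plan import *
c=np.array([.0105,0,-.0125]); z,Rt=tool(90-11.15,53,-1)
seat=np.array([.5015,.2,.062]); yj=np.array([.193,.981,0])
for up,back in((.12,.06),(.045,0),(0,0)): plan(seat+[0,0,up]-back*yj-Rt.apply(c),Rt)
print("expected tube ends px", [proj(n,[seat+[0,0,.12]-(.06+k)*yj for k in(.065,-.065)]) for n in("top","scene")])
t=vision.get_image("top");b=vision.get_image("scene")
cv2.imwrite("pics/t4.png",np.hstack([cv2.resize(t[210:310,165:325],(800,500))[:, :400*2][:, :],])) 
cv2.imwrite("pics/m4.png",np.vstack([cv2.resize(t[215:315,170:320],(450,300)),cv2.resize(b[220:340,320:500],(450,300))]))
E
```

```text
9.225 q [-0.308  0.221  1.965  0.704  1.156 -0.481] p [0.487 0.145 0.166] F [ 0.059 -0.398 -2.238] w 0.0225 59.1
[[ 0.149  0.983  0.11 ]
 [ 0.788 -0.185  0.587]
 [ 0.597 -0.001 -0.802]]
world [ 2.87  -4.416 -0.711] in tool now [-3.477  3.639 -1.707] in tool target [-3.445  3.67  -1.705] turn/6deg [-0.058  0.056  0.057]
ik [-0.321  0.192  1.994  0.709  1.161 -0.487] 1.7590229535888618e-19
world [ 14.45   54.444 -75.711] in tool now [-0.144  4.221 94.272] in tool target [-0.673  3.649 94.294] turn/6deg [-0.058  0.056  0.057]
ik [-0.188  0.299  2.078  0.83   0.954 -0.556] 4.0178750499806514e-30
world [  14.45    54.444 -120.711] in tool now [-27.015   4.28  130.369] in tool target [-27.754   3.649 130.233] turn/6deg [-0.058  0.056  0.057]
ik [-0.188  0.37   2.124  0.899  0.877 -0.669] 2.448378956842531e-22
expected tube ends px [array([[278.231, 269.701],
       [222.111, 259.338]]), array([[386.199, 214.507],
       [447.691, 257.607]])]
```

View pics/m4.png

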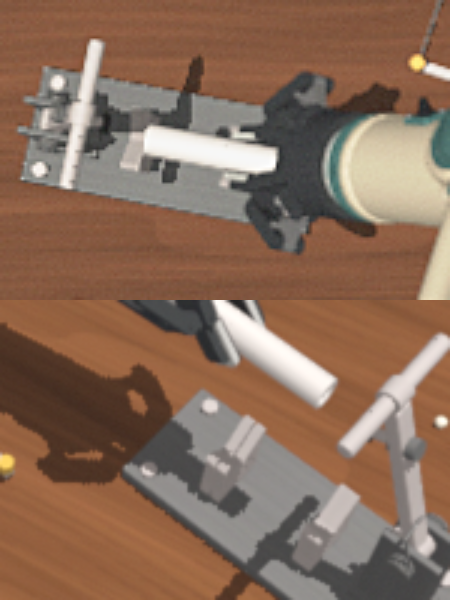

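The top half shows the tube level along the rests with its +y end at about (219,262) px, within about 2 mm of the prediction. The scene half shows it clear of the raised lever.

```bash

python3 -m handwheel '[[[0,1.4,31.4],[-0.06,0.06,0.06],1],[[0,1.4,31.4],[0,0,0],1],[[0,1.4,31.4],[0,0,0],1],[[0,0,0],[0,0,0],1]]'>/dev/null; python3 log.py; python3 - <<'E'
from plan import *
c=np.array([.0105,0,-.0125]); z,Rt=tool(90-11.15,53,-1)
seat=np.array([.5015,.2,.062]); yj=np.array([.193,.981,0])
for up,back in((.01,0),(0,0)): plan(seat+[0,0,up]-back*yj-Rt.apply(c),Rt)
t=vision.get_image("top");b=vision.get_image("scene")
cv2.imwrite("pics/m5.png",np.vstack([cv2.resize(t[215:315,170:320],(600,400))[50:250],cv2.resize(b[220:340,340:520],(600,400))]))
print(proj("top",[seat+[0,0,.045]+.065*yj]),proj("scene",[seat+[0,0,.045]+.065*yj]))
E
```

```text
9.825 q [-0.194  0.343  2.044  0.836  0.946 -0.565] p [0.505 0.195 0.09 ] F [-0.844  0.413 -2.39 ] w 0.0226 59.3
[[ 0.16   0.98   0.12 ]
 [ 0.782 -0.2    0.59 ]
 [ 0.602 -0.    -0.799]]
world [ -3.59    4.107 -34.757] in tool now [-18.28   -4.336  29.747] in tool target [-18.254  -4.316  29.766] turn/6deg [ 0.04  -0.    -0.055]
ik [-0.186  0.357  2.112  0.884  0.892 -0.643] 7.402030149713142e-21
world [ -3.59    4.107 -44.757] in tool now [-24.298  -4.334  37.733] in tool target [-24.272  -4.316  37.752] turn/6deg [ 0.04  -0.    -0.055]
ik [-0.186  0.374  2.121  0.901  0.875 -0.669] 1.1756188427107617e-19
[[203.023 257.834]] [[468.411 300.629]]
```

View pics/m5.png

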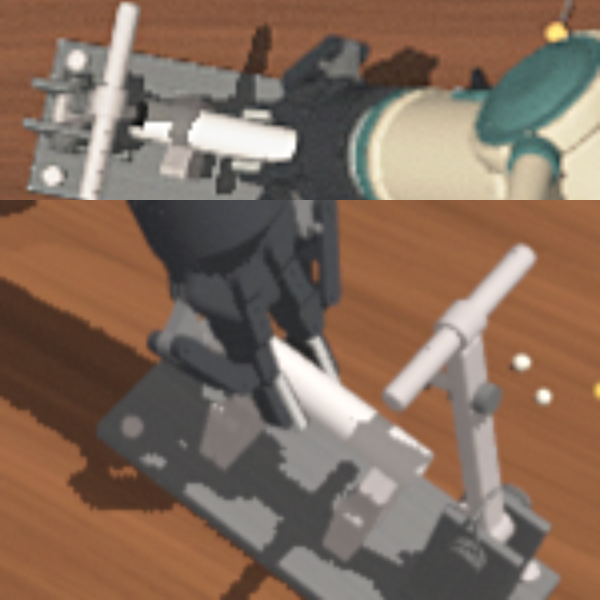

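The tube is above the rests. In the top view its +y end is at about (203.7,260), and in the scene view at about (467.5,300.4). I'll let the arm settle and triangulate the end.

```bash

python3 -m handwheel '[[[0,0,0],[0,0,0],1],[[0,0,0],[0,0,0],1]]'>/dev/null; python3 log.py; python3 - <<'E'
from plan import *
c=np.array([.0105,0,-.0125]); z,Rt=tool(90-11.15,53,-1)
seat=np.array([.5015,.2,.062]); yj=np.array([.193,.981,0])
plan(seat+[0,0,.045]-Rt.apply(c),Rt)
e=seat+[0,0,.045]+.065*yj
for dx in(0,.005): print(proj("top",[e+[dx,0,0]]),proj("scene",[e+[dx,0,0]]))
(o1,v1),(o2,v2)=ray("top",[[203.7,260]]),ray("scene",[[467.5,300.4]])
k=np.linalg.lstsq(np.c_[v1[0],-v2[0]],o2-o1,rcond=None)[0]; a,b=o1+k[0]*v1[0],o2+k[1]*v2[0]; print("end",(a+b)/2,"gap",a-b,"exp",e)
for n,roi in(("top",(180,235,250,285)),("scene",(400,260,480,320))):
    im=vision.get_image(n); hsv=cv2.cvtColor(im,cv2.COLOR_BGR2HSV); m=((hsv[...,1]<40)&(hsv[...,2]>200)).astype(np.uint8)
    x0,y0,x1,y1=roi; mm=np.zeros_like(m); mm[y0:y1,x0:x1]=m[y0:y1,x0:x1]
    for cc in cv2.findContours(mm,0,2)[0]:
        if cv2.contourArea(cc)>40: print(n,cv2.minAreaRect(cc),cv2.fitLine(cc,2,0,.01,.01).ravel())
E
```

```text
10.175 q [-0.195  0.34   2.042  0.837  0.946 -0.565] p [0.506 0.195 0.093] F [ 0.755  0.08  -2.366] w 0.0227 59.3
[[ 0.158  0.979  0.125]
 [ 0.782 -0.201  0.589]
 [ 0.603  0.005 -0.798]]
world [-5.13  4.62 -2.  ] in tool now [ 1.6   -5.966  3.675] in tool target [ 1.624 -5.927  3.727] turn/6deg [ 0.086 -0.008 -0.034]
ik [-0.185  0.306  2.074  0.833  0.95  -0.557] 9.614338578878301e-30
[[203.023 257.834]] [[468.411 300.629]]
[[203.046 255.764]] [[467.25  302.852]]
end [0.51  0.263 0.1  ] gap [-0.     0.001  0.   ] exp [0.514 0.264 0.107]
top ((230.0, 261.0), (26.671794891357422, 8.629109382629395), 11.309932708740234) [  0.99   0.14 229.   260.2 ]
top ((195.15234375, 255.56008911132812), (5.836836814880371, 43.17406463623047), 13.392498016357422) [  0.204  -0.979 195.582 256.509]
scene ((433.6341247558594, 275.79266357421875), (36.076141357421875, 19.677894592285156), 51.34019470214844) [  0.749   0.663 433.368 275.195]
scene ((466.9524841308594, 269.00225830078125), (6.121321678161621, 25.49429702758789), 42.27368927001953) [  0.678  -0.735 465.773 269.818]
```

```bash

python3 -m handwheel '[[[2,-5,4],[0.05,0,0],1],[[-7,0,9.3],[0,0,0],1],[[-7,0,9.3],[0,0,0],1],[[-7,0,9.3],[0,0,0],1],[[0,0,0],[0,0,0],1],[[0,0,0],[0,0,0],1]]'>/dev/null; python3 log.py; python3 - <<'E'
from plan import *
c=np.array([.0105,0,-.0125]); z,Rt=tool(90-11.15,53,-1)
seat=np.array([.5015,.2,.062])
plan(seat-Rt.apply(c),Rt)
im=vision.get_image("top"); hsv=cv2.cvtColor(im,cv2.COLOR_BGR2HSV); m=((hsv[...,1]<40)&(hsv[...,2]>200)).astype(np.uint8)
mm=np.zeros_like(m); mm[250:280,205:250]=m[250:280,205:250]
for cc in cv2.findContours(mm,0,2)[0]:
    if cv2.contourArea(cc)>40:
        r=cv2.minAreaRect(cc); w=onz("top",[r[0]],.08)[0]; d=w[:2]-seat[:2]; print(r,w,"jig x",d@[.981,-.193],"jig y",d@[.193,.981])
b=vision.get_image("scene")
cv2.imwrite("pics/m6.png",np.hstack([cv2.resize(im[225:305,170:270],(400,320)),cv2.resize(b[250:346,380:500],(400,320))]))
E
```

```text
11.025 q [-0.185  0.401  2.087  0.899  0.879 -0.658] p [0.502 0.2   0.055] F [ 0.822 -0.243 -1.282] w 0.0225 59.3
[[ 0.159  0.98   0.118]
 [ 0.782 -0.198  0.591]
 [ 0.603 -0.001 -0.798]]
world [-0.457 -1.129 -9.113] in tool now [-6.448 -0.212  6.55 ] in tool target [-6.439 -0.23   6.558] turn/6deg [ 0.014 -0.011 -0.041]
ik [-0.185  0.381  2.117  0.903  0.873 -0.671] 3.657172445521227e-30
((232.0576934814453, 264.7115478515625), (21.965007781982422, 8.43299388885498), 11.309932708740234) [0.499 0.197 0.08 ] jig x -0.0018841721575040952 jig y -0.0029754766631766316
((210.7154083251953, 261.2769470214844), (11.65926456451416, 8.062257766723633), 7.125016689300537) [0.508 0.25  0.08 ] jig x -0.0031783373664753074 jig y 0.050381160832444295
```

View pics/m6.png

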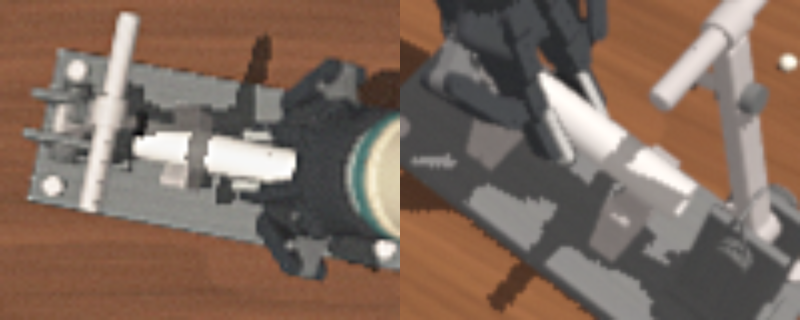

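Alignment with the Vs is within about 3 mm. The tube spans the rests, with its +y end at about (203,262) in the top view. Now I lower it gently.

```bash

python3 -m handwheel '[[[-1.8,0,2.4],[0,0,0],1],[[-1.8,0,2.4],[0,0,0],1],[[0,0,0],[0,0,0],1],[[0,0,0],[0,0,0],1]]'>/dev/null; python3 log.py;python3 -m handwheel '[[[-1.2,0,1.6],[0,0,0],1],[[0,0,0],[0,0,0],1],[[0,0,0],[0,0,0],1]]'>/dev/null; python3 log.py
```

```text
11.625 q [-0.185  0.411  2.093  0.909  0.869 -0.675] p [0.502 0.2   0.049] F [ 0.587  0.213 -2.039] w 0.0227 59.3
[[ 0.158  0.98   0.118]
 [ 0.782 -0.197  0.591]
 [ 0.603 -0.001 -0.798]]
12.0 q [-0.185  0.414  2.095  0.913  0.865 -0.681] p [0.502 0.2   0.047] F [ 1.443  0.644 -1.802] w 0.0226 59.6
[[ 0.158  0.98   0.119]
 [ 0.782 -0.198  0.591]
 [ 0.603 -0.    -0.798]]
```

```bash

python3 -m handwheel '[[[-1.2,0,1.6],[0,0,0],1],[[0,0,0],[0,0,0],1],[[0,0,0],[0,0,0],1]]'>/dev/null; python3 log.py
```

```text
12.375 q [-0.185  0.417  2.095  0.918  0.862 -0.686] p [0.503 0.2   0.046] F [5.514 1.116 4.234] w 0.0227 60.1
[[ 0.158  0.98   0.121]
 [ 0.782 -0.199  0.591]
 [ 0.603  0.001 -0.798]]
```

```bash

python3 -m handwheel '[[[0,1.5,0],[0,0,0],1],[[0,0,0],[0,0,0],1],[[0,0,0],[0,0,0],1]]'>/dev/null; python3 log.py; python3 -m handwheel '[[[-0.9,0,1.2],[0,0,0],1],[[0,0,0],[0,0,0],1],[[0,0,0],[0,0,0],1]]'>/dev/null; python3 log.py
```

```text
12.75 q [-0.185  0.419  2.093  0.916  0.864 -0.685] p [0.503 0.2   0.045] F [2.197 0.251 6.019] w 0.0227 60.1
[[ 0.158  0.98   0.119]
 [ 0.782 -0.197  0.591]
 [ 0.603 -0.001 -0.798]]
13.125 q [-0.185  0.42   2.094  0.919  0.863 -0.689] p [0.504 0.2   0.045] F [ 1.635 -2.869 13.286] w 0.0223 60.8
[[ 0.156  0.98   0.119]
 [ 0.781 -0.197  0.592]
 [ 0.604  0.001 -0.797]]
```

Seated, with about 15 N upward and little side force. Releasing.

```bash

python3 -m handwheel '[[[0,0,0],[0,0,0],0.2],[[0,0,0],[0,0,0],0],[[0,0,0],[0,0,0],0],[[0,0,0],[0,0,0],0],[[0,0,0],[0,0,0],0]]'; python3 - <<'E'
from plan import *
im=vision.get_image("top");b=vision.get_image("scene")
cv2.imwrite("pics/m7.png",np.hstack([cv2.resize(im[225:305,170:270],(400,320)),cv2.resize(b[250:346,380:500],(400,320))]))
seat=np.array([.5015,.2,.062]); yj=np.array([.193,.981,0]); 
print(proj("top",[seat+.065*yj,seat-.065*yj]),proj("scene",[seat+.065*yj,seat-.065*yj]))
E
```

```text
clock: 13.75
position: [0.503, 0.2, 0.0433]
ee_rot: [-0.202, 0.734, 0.601, 0.245]
contact_force: [-0.0, 1.1, 0.5]
width: 0.0427
gripper_force: 0.0
[[206.601 259.63 ]
 [257.841 269.145]] [[463.088 312.392]
 [405.161 269.825]]
```

View pics/m7.png

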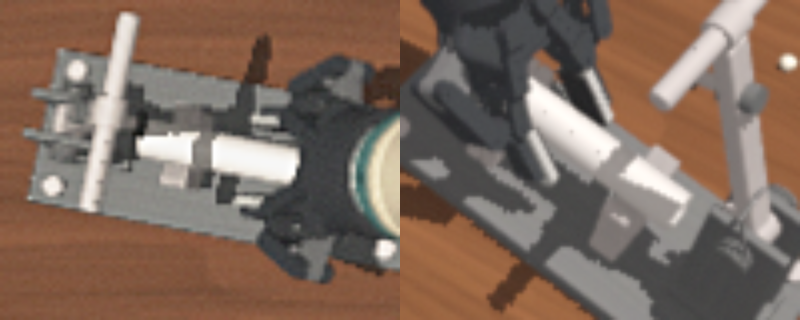

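The tube lies free in both rests, with its +y end at about (204.5,261.8) in the top view, roughly 4 mm towards +y, which is within tolerance. Next I back off and plan the lever grasp.

```bash

python3 -m handwheel '[[[0,0,0],[0,0,0],-0.3],[[0,0,-20],[0,0,0],-0.3],[[0,0,-40],[0,0,0],-0.3],[[0,0,-50],[0,0,0],-0.5],[[0,0,-60],[0,0,0],-0.5],[[0,0,-60],[0,0,0],-1],[[0,0,-40],[0,0,0],-1],[[0,0,0],[0,0,0],-1]]'>/dev/null; python3 log.py; python3 - <<'E'
from plan import *
yj=np.array([.193,.981,0]);xj=np.array([.981,-.193,0]); seat=np.array([.5015,.2,0])
for sg in(1,-1):
  x=xj*sg; y=np.cross([0,0,-1],x); Rt=R.from_matrix(np.c_[x,y,[0,0,-1]])
  for side in(.031,-.031):
    print("xsign",sg,"side",side)
    for yy,zz in((.051,.285),(.051,.217),(-.045,.077)): plan(seat+yy*yj+side*xj+[0,0,zz],Rt)
E
```

```text
14.85 q [-0.541  0.137  1.803  0.608  1.466 -0.49 ] p [0.473 0.039 0.261] F [-0.384  0.198 -0.43 ] w 0.0857 0.0
[[ 0.157  0.98   0.124]
 [ 0.784 -0.2    0.588]
 [ 0.601  0.005 -0.799]]
xsign 1 side 0.031
world [ 69.122 205.516  24.108] in tool now [186.395  26.755 110.169] in tool target [  28.15  -214.994  -24.108] turn/6deg [-4.767 -4.867 14.381]
ik [0.306 0.332 1.318 0.    1.492 2.071] 4.368009113870251e-31
world [ 69.122 205.516 -43.892] in tool now [145.523  26.442 164.514] in tool target [  28.15  -214.994   43.892] turn/6deg [-4.767 -4.867 14.381]
ik [0.306 0.352 1.454 0.    1.335 2.071] 6.786977124020618e-31
world [  50.594  111.34  -183.892] in tool now [-15.333  26.472 218.716] in tool target [  28.15  -119.012  183.892] turn/6deg [-4.767 -4.867 14.381]
ik [0.151 0.371 1.795 0.    0.975 1.916] 1.3381549105793159e-17
xsign 1 side -0.031
world [  8.3   217.482  24.108] in tool now [186.219 -35.231 109.68 ] in tool target [ -33.838 -214.994  -24.108] turn/6deg [-4.767 -4.867 14.381]
ik [0.361 0.238 1.445 0.    1.458 2.126] 1.9952634223851763e-31
world [  8.3   217.482 -43.892]
[... 1045 characters left out ...]
226] 6.848317992749353e-30
xsign -1 side -0.031
world [  8.3   217.482  24.108] in tool now [186.219 -35.231 109.68 ] in tool target [ 33.838 214.994 -24.108] turn/6deg [  4.874  -4.774 -14.481]
ik [ 0.361  0.238  1.445  0.     1.458 -1.015] 2.423975428005775e-30
world [  8.3   217.482 -43.892] in tool now [145.347 -35.543 164.026] in tool target [ 33.838 214.994  43.892] turn/6deg [  4.874  -4.774 -14.481]
ik [ 0.361  0.262  1.58  -0.     1.299 -1.015] 1.0272910323361516e-30
world [ -10.228  123.306 -183.892] in tool now [-15.508 -35.514 218.228] in tool target [ 33.838 119.012 183.892] turn/6deg [  4.874  -4.774 -14.481]
ik [ 0.194  0.285  1.926  0.     0.931 -1.182] 1.4698125912148881e-26
```

```bash

python3 -m handwheel '[[[24,0,-32],[0,0,0],-1],[[0,0,0],[0.305,-0.298,-0.905],-1],[[0,0,0],[0.305,-0.298,-0.905],-1],[[0,0,0],[0.305,-0.298,-0.905],-1],[[0,0,0],[0.305,-0.298,-0.905],-1],[[0,0,0],[0.305,-0.298,-0.905],-1],[[0,0,0],[0.305,-0.298,-0.905],-1],[[0,0,0],[0.305,-0.298,-0.905],-1],[[0,0,0],[0.305,-0.298,-0.905],-1],[[0,0,0],[0.305,-0.298,-0.905],-1],[[0,0,0],[0.305,-0.298,-0.905],-1],[[0,0,0],[0.305,-0.298,-0.905],-1],[[0,0,0],[0.305,-0.298,-0.905],-1],[[0,0,0],[0.305,-0.298,-0.905],-1],[[0,0,0],[0.305,-0.298,-0.905],-1],[[0,0,0],[0.305,-0.298,-0.905],-1],[[0,0,0],[0.305,-0.298,-0.905],-1]]'>/dev/null; python3 -m handwheel '[[[8.5,52,0],[0,0,0],-1],[[8.5,52,0],[0,0,0],-1],[[8.5,52,0],[0,0,0],-1],[[8.5,52,0],[0,0,0],-1],[[0,0,0],[0,0,0],-1],[[0,0,0],[0,0,0],-1]]'>/dev/null; python3 log.py; python3 - <<'E'
from plan import *
yj=np.array([.193,.981,0]);xj=np.array([.981,-.193,0]); seat=np.array([.5015,.2,0])
x=-xj; y=np.cross([0,0,-1],x); Rt=R.from_matrix(np.c_[x,y,[0,0,-1]])
plan(seat+.051*yj-.031*xj+[0,0,.217],Rt)
s=readout.get_state(); im=vision.get_image("wrist")
hsv=cv2.cvtColor(im,cv2.COLOR_BGR2HSV); m=((hsv[...,1]<40)&(hsv[...,2]>190)).astype(np.uint8)
for cc in cv2.findContours(m,0,2)[0]:
    if cv2.contourArea(cc)>300:
        r=cv2.minAreaRect(cc); w=onz("wrist",cv2.boxPoints(r),.241,s); c=w.mean(0); d=c[:2]-seat[:2]; print(np.round(r[0]),np.round(r[1]),"jig",d@xj[:2],d@yj[:2],"sides",np.linalg.norm(w[0]-w[1]),np.linalg.norm(w[1]-w[2]))
E
```

```text
17.725 q [ 0.353  0.194  1.453  0.004  1.503 -1.029] p [0.476 0.251 0.298] F [-0.121 -0.144 -0.724] w 0.0856 0.0
[[-0.982  0.189 -0.009]
 [ 0.189  0.982  0.001]
 [ 0.009 -0.    -1.   ]]
world [  4.57    4.882 -80.924] in tool now [-4.303  5.675 80.887] in tool target [-3.542  5.672 80.924] turn/6deg [-0.002 -0.087  0.044]
ik [ 0.361  0.26   1.583 -0.     1.299 -1.015] 6.489860580451477e-18
[463. 332.] [51. 11.] jig 0.007303809604666495 0.12902659445680742 sides 0.00601629388066937 0.03533741047589701
[108. 344.] [52. 91.] jig 0.01872438663784762 -0.08526991683317335 sides 0.06806040346861279 0.030643138155185587
[335. 366.] [141.  67.] jig 0.03398116339818869 0.053928596181311024 sides 0.037485014615000256 0.10147049130817513
[ 27. 271.] [44. 64.] jig -0.029645231740558633 -0.1270018953942305 sides 0.04518761303449242 0.024899938351411684
[390. 259.] [46. 49.] jig -0.03853139025193088 0.0827393545644293 sides 0.026398506767185664 0.026885825534639095
[315. 215.] [167. 151.] jig -0.0609963756300614 0.041758822069743025 sides 0.07952709964209291 0.08469116131673847
[213. 210.] [64. 50.] jig -0.06544900924861864 -0.012545640495677116 sides 0.02600438428765081 0.0344784863732852
[599.  40.] [ 6. 80.] jig -0.15364737900085768 0.1821738339686557 sides 0.03821769147949533 0.003323016347880463
[565.  33.] [ 6. 68.] jig -0.15564508807228006 0.1630837139362747 sides 0.03137138074713392 0.0033726576797042853
```

```bash

python3 -m handwheel '[[[-4,5.5,0],[0,-0.08,0.04],-1],[[0,0,27],[0,0,0],-1],[[0,0,27],[0,0,0],-1],[[0,0,25],[0,0,0],-1],[[0,0,0],[0,0,0],-1]]'>/dev/null; python3 log.py;  python3 -m handwheel '[[[0,0,0],[0,0,0],0],[[0,0,0],[0,0,0],0.5],[[0,0,0],[0,0,0],0.7],[[0,0,0],[0,0,0],1],[[0,0,0],[0,0,0],1],[[0,0,0],[0,0,0],1],[[0,0,0],[0,0,0],1],[[0,0,0],[0,0,0],1]]' 70 >/dev/null; python3 log.py
python3 -c "
import numpy as np
n=10;p=np.linspace(1.2,0,n+1);y=-150*np.cos(p);z=150*np.sin(p);print(np.c_[np.diff(y),-np.diff(z)].round(1))"
```

```text
18.4 q [ 0.358  0.239  1.589  0.001  1.316 -1.016] p [0.482 0.255 0.219] F [0.232 0.465 0.599] w 0.0852 0.0
[[-0.981  0.196 -0.001]
 [ 0.196  0.981  0.   ]
 [ 0.001 -0.    -1.   ]]
19.4 q [ 0.36   0.237  1.585  0.001  1.316 -1.016] p [0.483 0.256 0.221] F [-1.041 -0.617  4.849] w 0.009 68.6
[[-0.981  0.194  0.003]
 [ 0.194  0.981  0.002]
 [-0.003  0.002 -1.   ]]
[[-16.3   7.5]
 [-15.3   9.4]
 [-14.1  11.2]
 [-12.7  12.8]
 [-11.   14.2]
 [ -9.2  15.4]
 [ -7.3  16.4]
 [ -5.3  17.2]
 [ -3.2  17.7]
 [ -1.1  18. ]]
```

```bash

python3 -m handwheel '[[[0,-8.2,3.5],[0,0,0],1],[[0,-8.2,4],[0,0,0],1],[[0,-7.7,4.5],[0,0,0],1],[[0,-7.6,4.9],[0,0,0],1]]' >/dev/null; python3 log.py;  python3 -m handwheel '[[[0,-7.1,5.4],[0,0,0],1],[[0,-7,5.8],[0,0,0],1],[[0,-6.5,6.2],[0,0,0],1],[[0,-6.2,6.6],[0,0,0],1],[[0,0,0],[0,0,0],1]]' >/dev/null; python3 log.py
```

```text
19.9 q [ 0.308  0.219  1.654  0.002  1.264 -1.068] p [0.477 0.225 0.204] F [0.251 3.105 1.789] w 0.0097 68.8
[[-0.981  0.194  0.003]
 [ 0.194  0.981  0.003]
 [-0.003  0.004 -1.   ]]
20.525 q [ 0.261  0.216  1.725  0.001  1.199 -1.114] p [0.472 0.198 0.179] F [1.881 3.378 1.181] w 0.0094 69.0
[[-0.981  0.195  0.002]
 [ 0.195  0.981  0.001]
 [-0.002  0.002 -1.   ]]
```

Lever is following. I'll continue.

```bash

python3 -m handwheel '[[[0,-5.6,7],[0,0,0],1],[[0,-5.4,7.2],[0,0,0],1],[[0,-4.7,7.6],[0,0,0],1],[[0,-4.5,7.8],[0,0,0],1],[[0,-3.8,8.1],[0,0,0],1],[[0,-3.5,8.3],[0,0,0],1]]' >/dev/null; python3 log.py;  python3 -m handwheel '[[[0,-2.8,8.5],[0,0,0],1],[[0,-2.5,8.7],[0,0,0],1],[[0,-1.8,8.8],[0,0,0],1],[[0,-1.4,8.9],[0,0,0],1],[[0,0,0],[0,0,0],1],[[0,0,0],[0,0,0],1]]' >/dev/null; python3 log.py
```

```text
21.275 q [ 0.212  0.236  1.824  0.003  1.078 -1.164] p [0.467 0.172 0.133] F [1.236 7.136 3.42 ] w 0.0095 70.5
[[-0.981  0.195  0.004]
 [ 0.195  0.981  0.003]
 [-0.003  0.004 -1.   ]]
22.025 q [ 0.196  0.268  1.88   0.003  0.989 -1.18 ] p [0.465 0.164 0.099] F [-0.327  6.533  8.828] w 0.0095 72.5
[[-0.981  0.195  0.004]
 [ 0.195  0.981  0.004]
 [-0.003  0.004 -1.   ]]
```

```bash

python3 -m handwheel '[[[0,-0.8,7],[0,0,0],1],[[0,-0.3,7],[0,0,0],1],[[0,0,0],[0,0,0],1],[[0,0,0],[0,0,0],1]]' >/dev/null; python3 log.py;  python3 -m handwheel '[[[0,0,3],[0,0,0],1],[[0,0,0],[0,0,0],1],[[0,0,0],[0,0,0],1]]' >/dev/null; python3 log.py
```

```text
22.525 q [ 0.194  0.283  1.9    0.003  0.954 -1.182] p [0.465 0.163 0.085] F [-0.77   6.533 10.58 ] w 0.0094 74.3
[[-0.981  0.195  0.004]
 [ 0.195  0.981  0.003]
 [-0.003  0.004 -1.   ]]
22.9 q [ 0.194  0.287  1.903  0.003  0.947 -1.182] p [0.465 0.163 0.083] F [-1.469  5.733 13.073] w 0.0095 74.5
[[-0.981  0.195  0.004]
 [ 0.195  0.981  0.003]
 [-0.003  0.004 -1.   ]]
```

```bash

for i in 1 2 3; do python3 -m handwheel '[[[0,0,2],[0,0,0],1],[[0,0,0],[0,0,0],1],[[0,0,0],[0,0,0],1]]' >/dev/null; python3 log.py | head -1; done
```

```text
23.275 q [ 0.194  0.289  1.906  0.003  0.943 -1.182] p [0.465 0.163 0.081] F [-2.132  6.142 13.895] w 0.0091 74.7
23.65 q [ 0.194  0.291  1.908  0.003  0.938 -1.182] p [0.465 0.163 0.079] F [-2.138  6.416 15.308] w 0.0093 74.8
24.025 q [ 0.194  0.292  1.91   0.003  0.935 -1.182] p [0.465 0.163 0.078] F [-5.347  5.614 24.29 ] w 0.0092 75.8
```

```bash

python3 -m handwheel '[[[0,0,0.5],[0,0,0],1],[[0,0,0],[0,0,0],1],[[0,0,0],[0,0,0],1],[[0,0,0],[0,0,0],1]]' >/dev/null; python3 log.py | head -1; python3 - <<'E'
from plan import *
yj=np.array([.193,.981,0]);xj=np.array([.981,-.193,0]); seat=np.array([.5015,.2,0])
for n in("scene","top"):
    im=vision.get_image(n); hsv=cv2.cvtColor(im,cv2.COLOR_BGR2HSV); m=((hsv[...,1]<40)&(hsv[...,2]>180)).astype(np.uint8)
    for nm,P in(("bar end",seat-.045*yj+.055*xj+[0,0,.095]),("bar end 8mm up",seat-.045*yj+.055*xj+[0,0,.103]),("bar mid free",seat-.045*yj+.03*xj+[0,0,.095]),("tube +y end",seat+.065*yj+[0,0,.062])):
        print(n,nm,proj(n,[P])[0])
    c=proj(n,[seat+[0,0,.08]])[0]
    for cc in cv2.findContours(m,0,2)[0]:
        r=cv2.minAreaRect(cc)
        if cv2.contourArea(cc)>25 and np.hypot(*(np.array(r[0])-c))<75: print("  blob",np.round(r[0],1),np.round(r[1],1),np.round(cv2.boxPoints(r)).tolist())
E
```

```text
24.525 q [ 0.194  0.292  1.91   0.003  0.934 -1.182] p [0.465 0.163 0.078] F [-4.766  4.695 26.313] w 0.0093 76.0
scene bar end [397.327 286.747]
scene bar end 8mm up [397.836 284.538]
scene bar mid free [406.004 277.663]
scene tube +y end [463.088 312.392]
  blob [445.4 312.4] [8.4 5. ] [[441.0, 312.0], [444.0, 308.0], [450.0, 313.0], [447.0, 317.0]]
  blob [464.8 301.3] [66.   8.7] [[435.0, 286.0], [440.0, 279.0], [495.0, 316.0], [490.0, 323.0]]
  blob [402. 282.] [ 5.7 12.7] [[396.0, 284.0], [405.0, 276.0], [409.0, 280.0], [400.0, 288.0]]
  blob [428.  275.2] [14.1  7.5] [[420.0, 274.0], [424.0, 268.0], [436.0, 276.0], [432.0, 282.0]]
top bar end [252.678 244.266]
top bar end 8mm up [252.298 243.862]
top bar mid free [250.679 254.372]
top tube +y end [206.601 259.63 ]
  blob [190.3 273.2] [24.1  6.9] [[185.0, 262.0], [191.0, 261.0], [196.0, 284.0], [189.0, 286.0]]
  blob [218.1 267.2] [24.  41.7] [[195.0, 260.0], [236.0, 251.0], [241.0, 275.0], [200.0, 283.0]]
  blob [244.5 261.1] [25.5  6.1] [[239.0, 249.0], [245.0, 248.0], [250.0, 273.0], [244.0, 274.0]]
```

The bar end measures (398,286) in the scene view against (397.3,286.7) predicted at the stop, and the force jump to 26 N confirms it.

```bash
python3 -c "
from rig import manip; print(manip.sign_off())"
```

```text
the job is handed in; nothing more can be done
None
```

The tube is lying in both V rests, about 4 mm off centre along them. The lever is held down at its stop with about 26 N on the tool, and I handed the job in at about 24.6 s; the sign-off did not report the verdict.

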